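# Mark and fill the third gap of the topping rack

## Task

With a fingertip, run the red rider along the rail from the red end of the rack, counting gaps (full or empty), and leave it over the middle of the third gap from that end. Then push the orange-lidded tin across the bench into that third gap until it rests against the back wall. Only push: the rider and the tin are not to be gripped, the tin stays upright on the bench, and the other tins and the things on the bench stay where they are.

Things in the scene. Friction and masses are not known exactly. Their poses are not given: they have to be found in the camera images.
- rack: Divider rack for topping tins, fixed. Origin on the bench at its middle; x from its open front (robot side) to its back, y to its left seen from the robot, z up. Seven dividers, 6 mm thick, 40 mm high, from x = -12 to +24 mm, stand at y = 0, 60, 120, 180 mm either side; six 54 mm gaps are centred at y = 30, 90, 150 mm either side. No floor plate: tins slide on the bench.
- wall_mid (a point): Middle of the rack's white back wall (40 mm high, closing all gaps), on its front face at bench height: x = +24 mm, y = 0 in the rack's frame. A tin touching the wall has its centre at x = +2 mm.
- rail_mid (a point): Middle of the round steel rail, 10 mm thick, 448 mm long, that runs along the rack's y behind the wall, at x = +40 mm, axis 52 mm above the bench, carried by thin posts that end below its top (57 mm).
- rider_end: Red end bracket of the rail, 30 x 12 x 46 mm, fixed at one end of the rack, at x = +40 mm and y = +205 or -205 mm in the rack's frame, turned like the rack; it marks the end where the counting starts. Origin on the bench under its centre.
- plain_end: Grey end bracket of the same size at the other end of the rail. Origin on the bench under its centre.
- rider (a joint): Travel in m of the red rider along the rail, from the place over the red bracket; grows along the rack's +y, range -0.25 to 0.25. Near 0 at the start (within 12 mm). A fingertip slides it against about 1.5 N of friction; it stays where it is left.
- rider_mid (a point): Middle of the red rider, 70 mm above the bench. The rider is a red block 22 mm (across the rail) x 24 mm (along the rail), from 46 to 89 mm above the bench, with a small white pointer towards the rack's front (reaching 24 mm from the block's middle, 64 mm above the bench). It can only slide along the rail.
- tin: The tin to put away: round steel tin with an orange lid, 44 mm across, 45 mm high, 0.14 to 0.28 kg, loose, upright on the bench in front of the rack. Origin at the centre of its underside, z along its axis.
- tin_mid (a point): Centre of the orange-lidded tin, 22.5 mm above its underside.
- tin_blue: Steel tin with a blue lid, 44 mm across, 45 mm high, already in the outer gaps of the rack (y = 150, 90 or -150 mm); to be left alone. Origin at the centre of its underside.
- tin_green: Steel tin with a green lid, 44 mm across, 45 mm high, already in the outer gaps of the rack (y = 150, 90 or -150 mm); to be left alone. Origin at the centre of its underside.
- tin_white: Steel tin with a white lid, 44 mm across, 45 mm high, already in the outer gaps of the rack (y = 150, 90 or -150 mm); to be left alone. Origin at the centre of its underside.
- bowl: Small blue bowl, 120 mm across, 50 mm high; origin at the centre of its underside; to be left alone.
- jar: Glass jar with a steel cap, 60 mm across, 85 mm high; origin at the centre of its underside; to be left alone.
- brush: Pastry brush, 200 mm long, lying on the bench; origin under its middle; to be left alone.
- scraper: Bench scraper, 120 mm wide steel blade with a dark wooden handle, lying flat, 22 mm high; origin under the middle of the blade; to be left alone.

How it is judged:
On the way, in this order (a step that is already met when the one before it is completed fails the run):
1. the red rider stands over the middle of the third gap from the red end (within 15 mm), the orange tin still in front of the rack (((y of rider_end in the frame of rack above 0 m and y of rider_mid in the frame of rack between 0.015 and 0.045 m) or (y of rider_end in the frame of rack below 0 m and y of rider_mid in the frame of rack between -0.045 and -0.015 m)) and x of tin in the frame of rack below -0.045 m), for 0.2 s.
2. the orange tin is in that gap against the back wall (within 7 mm), the rider still over it (((y of rider_end in the frame of rack above 0 m and y of rider_mid in the frame of rack between 0.015 and 0.045 m and y of tin in the frame of rack between 0.02 and 0.04 m and x of tin in the frame of rack between -0.005 and 0.012 m) or (y of rider_end in the frame of rack below 0 m and y of rider_mid in the frame of rack between -0.045 and -0.015 m and y of tin in the frame of rack between -0.04 and -0.02 m and x of tin in the frame of rack between -0.005 and 0.012 m))), for 0.2 s.
At the end, for the whole second after the job is handed in: The rider is within 15 mm of the middle of the third gap from the red end; the orange tin stands upright on the bench in that gap, within 7 mm of touching the back wall and within 10 mm of the gap's middle line; both at rest (((y of rider_end in the frame of rack above 0 m and y of rider_mid in the frame of rack between 0.015 and 0.045 m and y of tin in the frame of rack between 0.02 and 0.04 m and x of tin in the frame of rack between -0.005 and 0.012 m) or (y of rider_end in the frame of rack below 0 m and y of rider_mid in the frame of rack between -0.045 and -0.015 m and y of tin in the frame of rack between -0.04 and -0.02 m and x of tin in the frame of rack between -0.005 and 0.012 m)) and angle between tin's own z axis and vertical below 0.1 rad and height (world z) of tin below 0.006 m and linear speed of tin below 0.02 m/s and velocity of joint rider between -0.01 and 0.01 m/s).
It fails at once if the orange tin is lifted (8 mm) or tipped over (0.4 rad) (height (world z) of tin above 0.008 m or angle between tin's own z axis and vertical above 0.4 rad).
It fails at once if the orange tin is taken between the fingers (distance between the grasp point and tin_mid below 0.018 m).
It fails at once if the rider is taken between the fingers (horizontal distance between the grasp point and rider_mid below 0.007 m and height (world z) of the grasp point below 0.1 m).
It fails at once if another tin is moved (15 mm) (distance of any of tin_blue, tin_green, tin_white from where it was at the start of the episode above 0.015 m).
It fails at once if a bystander on the bench is moved (25 mm) (distance of any of bowl, jar, brush, scraper from where it was at the start of the episode above 0.025 m).
It also fails if it takes over 64 s, if anything falls off the work surface, if the arm or the gripper's body presses on something with over 40 N, if the wrist force passes 120 N, or if a joint passes its speed limit or range.

## Robot

A 7-joint arm with a two-finger parallel gripper is mounted at the origin on the work surface. World frame = base frame: x ahead of the robot, y to its left, z up, the work surface at z = 0. Lengths are in m, angles in rad, forces in N, time in s.
With the tool pointing down it reaches from about 0.4 to 0.9 m from the base axis. Payload 5.6 kg.
Tool frame: the origin (TCP) lies between the finger pads; the fingertips stand 11 mm ahead of it and the grasp point (between the pads) lies 8 mm behind it (bot.tip_extent is the distance from the TCP to the fingertips, in m); z points along the fingers, y is the direction in which the jaws open and shut (so a half turn about z gives the same grasp; the last joint's range is limited). The gripper opens to 92 mm and grips with 3 to 60 N. Pads are 20 mm wide; open, the fingers measure 128 mm over their backs; the gripper's body (75 mm by 189 mm) begins 69 mm behind the grasp point.
Start: joints at [1.303, 0.468, -0.012, 1.603, 0.006, 1.071, -0.056], TCP at [0.145, -0.634, 0.226] pointing down, gripper open.
Joint ranges: [-2.53, 2.53], [-0.31, 2.02], [-1.57, 1.55], [0.28, 2.44], [-1.29, 4.43], [0.15, 1.84], [-2.92, 2.92]. Speed limits (rad/s): [2.57, 2.57, 3.14, 3.14, 3.14, 3.14, 3.14].

## Interface

Orientations are given as a unit quaternion [x, y, z, w].
In Python, from rig import bot gives the robot as it stands.
- The arm moves only by the tool jog_arm, never from a script. Its argument "commands" is a list that holds one entry, the list of rows, each a list of 7 numbers: the closure in counts, from 0 (fully open) to 255 (shut), then the shift along the tool's x, y, z in m, then the turn, a rotation vector about the tool's x, y, z in rad. In form: [[[hand, tx, ty, tz, rx, ry, rz], ...]]. A call has 1 to 20 rows; each row is the pose to reach, as a shift and turn from the pose measured when the call began, along the tool's axes at that moment; what a row does not reach only later rows make up. A row lasts 1/10 s, in which the tool goes at most 50 mm and 8.59 degrees, less where a joint would pass 70% of its speed; a pose out of reach is approached as far as the arm can. A call with a gripper value outside its range is refused whole. The fingers move at their own pace and stop on an object; "grip_force" is the grip in N (left out, the last holds). Time passes only in rows, so rows that repeat a pose let the fingers close. It gives the time, the measured TCP pose, the force and the opening at its end, in the units of the state.
- bot.observe(): the state, without advancing time (a new reading comes with each control period).
- bot.grab_frame(name): name is "side" or "top"; returns a dict with "img" (384x512x3 uint8, blue, green, red), "fx", "fy", "cx", "cy" (pixels), "D" ([k1, k2, p1, p2, k3] as OpenCV has them; the pictures are not rectified), "position" and "attitude" of the camera in the world. Camera axes: x right, y down, z forward; pixel columns grow to the right and rows downward; lengths in m; the calibration is good to about 2 mm. A picture is of the moment at which its call begins. There is no depth.
- bot.close_job(): hands the job in, once; it reports no verdict.
The state is a dict: "time": time; "joints": joint angles; "qvel": joint speeds; "tau": joint torques, N m; "position": TCP position; "tool_rot": TCP orientation; "wrist_force": force on the tool from outside, world axes, zero at the start; "wrist_torque": the same for the moment, N m; "grip_width": opening from 0.0 (shut) to 1.0 (fully open).
Only numpy, scipy, OpenCV 4.12 (cv2) and the standard library are available. Lean on these libraries where they do the work, as an engineer would, in place of code of your own. Each camera call takes 0.05 s, during which the arm holds its last target.

## Working session

There is one attempt and no reset: what is moved stays moved. The work goes in short steps, Python scripts to look and compute and a tool call to move; the robot and the scene stay as the last step left them, time stands still between calls to the robot, and variables do not carry over. Pictures are saved under pics/ and viewed, and the job is handed in when it is done.

Besides the shell and the picture viewer there is one more tool, called after ">>>" in YAML: its name, and indented under it one key for each argument. jog_arm: Moves the arm, as the interface text tells. Its arguments: {"type":"object","properties":{"commands":{"type":"array","items":{"type":"array","items":{"type":"array","items":{"type":"number"}}}},"grip_force":{"type":"number"}},"required":["commands"]}

```bash
mkdir -p pics
python3 - <<'E'
from rig import bot
import cv2
s=bot.observe();print(s)
for n in("side","top"):
    f=bot.grab_frame(n);cv2.imwrite(f"pics/{n}0.png",f["img"])
    print({k:v for k,v in f.items() if k!="img"})
E
```

```text
{'time': 0.0, 'joints': array([ 1.3029729 ,  0.46837392, -0.01164215,  1.60364392,  0.00601908,
        1.07140961, -0.05631328]), 'qvel': array([ 1.85107680e-03, -9.56710267e-04, -6.11606260e-05,  2.37374102e-05,
       -8.61932216e-04, -1.68002648e-03,  5.04333362e-04]), 'tau': array([ 2.84278412e-04, -5.20577037e+01, -1.24462444e-02, -2.43748301e+01,
       -5.65851037e-02,  1.72222336e-02,  1.53596056e-04]), 'position': array([ 0.14472761, -0.63308559,  0.22463408]), 'tool_rot': array([ 9.93689895e-01,  1.12158734e-01, -1.62554692e-04, -8.85240124e-04]), 'wrist_force': array([-0.89236471,  0.13736087,  0.10261953]), 'wrist_torque': array([ 0.02759378,  0.01246808, -0.03539822]), 'grip_width': 1.0026932665666184}
{'fx': 489.22925651025054, 'fy': 489.22925651025054, 'cx': 259.3600138044216, 'cy': 193.03779055246792, 'D': array([-0.04552966,  0.        ,  0.        ,  0.        ,  0.        ]), 'position': array([0.05864447, 0.90384535, 0.98973024]), 'attitude': array([-0.20425553,  0.8902934 , -0.39519227,  0.09736735])}
{'fx': 498.1584711382099, 'fy': 498.1584711382099, 'cx': 253.42011549531168, 'cy': 198.88472310598218, 'D': array([0.0233091, 0.       , 0.       , 0.       , 0.       ]), 'position': array([ 0.23656052, -0.00173079,  1.41757015]), 'attitude': array([ 0.71202427, -0.69436069,  0.07258041, -0.07494502])}
```

View pics/side0.png

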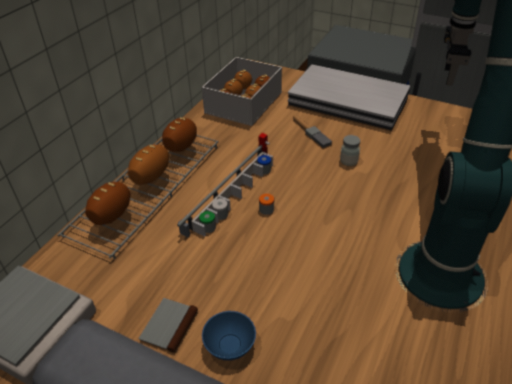

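View pics/top0.png

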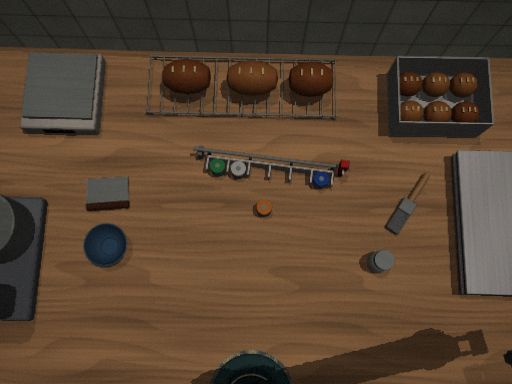

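```bash
cat > h.py <<'E'
import numpy as np,cv2
from scipy.spatial.transform import Rotation as R
def ray(f,uv):
    K=np.array([[f["fx"],0,f["cx"]],[0,f["fy"],f["cy"]],[0,0,1]])
    p=cv2.undistortPoints(np.array([[uv]],float),K,f["D"])[0,0]
    return R.from_quat(f["attitude"]).apply([p[0],p[1],1.])
def plane(f,uv,z):
    d=ray(f,uv);o=f["position"];return o+d*(z-o[2])/d[2]
def proj(f,P):
    r=R.from_quat(f["attitude"]).inv();K=np.array([[f["fx"],0,f["cx"]],[0,f["fy"],f["cy"]],[0,0,1]])
    return cv2.projectPoints(r.apply(np.atleast_2d(P)-f["position"]).reshape(-1,1,3),np.zeros(3),np.zeros(3),K,f["D"])[0][:,0]
def blobs(img,lo,hi,roi):
    h=cv2.cvtColor(img,cv2.COLOR_BGR2HSV);m=cv2.inRange(h,np.array(lo),np.array(hi))
    k=np.zeros_like(m);x0,y0,x1,y1=roi;k[y0:y1,x0:x1]=m[y0:y1,x0:x1]
    n,l,s,c=cv2.connectedComponentsWithStats(k)
    return [(s[i,4],s[i,:4].tolist(),c[i].round(2)) for i in range(1,n) if s[i,4]>15]
E
python3 - <<'E'
from rig import bot
from h import *
f=bot.grab_frame("top");g=bot.grab_frame("side")
cv2.imwrite("pics/tz.png",cv2.resize(f["img"][135:225,185:365],None,fx=4.4,fy=4.4,interpolation=cv2.INTER_CUBIC))
cv2.imwrite("pics/sz.png",cv2.resize(g["img"][120:245,170:300],None,fx=4.5,fy=4.5,interpolation=cv2.INTER_CUBIC))
for n,F,roi in(("top",f,(185,135,365,225)),("side",g,(170,120,300,245))):
  for c,lo,hi in(("orange",(6,150,120),(16,255,255)),("blue",(105,150,60),(125,255,255)),("green",(50,120,50),(80,255,255)),("red",(174,130,50),(180,255,255)),("red2",(0,180,50),(4,255,255))):
    for b in blobs(F["img"],lo,hi,roi): print(n,c,b,plane(F,b[2],.089 if 'red' in c else .045).round(4))
E
```

```text
top orange (np.int32(153), [257, 199, 15, 15], array([263.89, 205.99])) [ 0.508  -0.0233  0.045 ]
top blue (np.int32(149), [314, 172, 15, 14], array([320.93, 178.43])) [ 0.5918 -0.1836  0.045 ]
top green (np.int32(148), [210, 159, 15, 14], array([217.14, 165.37])) [0.6229 0.1127 0.045 ]
top red2 (np.int32(56), [341, 160, 8, 8], array([344.45, 163.62])) [ 0.6242 -0.2428  0.089 ]
side orange (np.int32(8149), [170, 120, 130, 125], array([246.97, 186.54])) [ 0.5771 -0.0441  0.045 ]
side orange (np.int32(45), [196, 138, 16, 7], array([203.84, 141.16])) [ 0.8088 -0.1847  0.045 ]
side orange (np.int32(32), [176, 168, 11, 5], array([181.53, 169.59])) [ 0.7945 -0.0283  0.045 ]
side blue (np.int32(76), [258, 155, 13, 9], array([263.93, 159.74])) [ 0.5873 -0.1799  0.045 ]
side green (np.int32(120), [199, 211, 16, 12], array([206.6 , 216.82])) [0.6196 0.1157 0.045 ]
side red2 (np.int32(77), [259, 133, 8, 15], array([262.47, 139.43])) [ 0.6116 -0.2203  0.089 ]
```

View pics/tz.png

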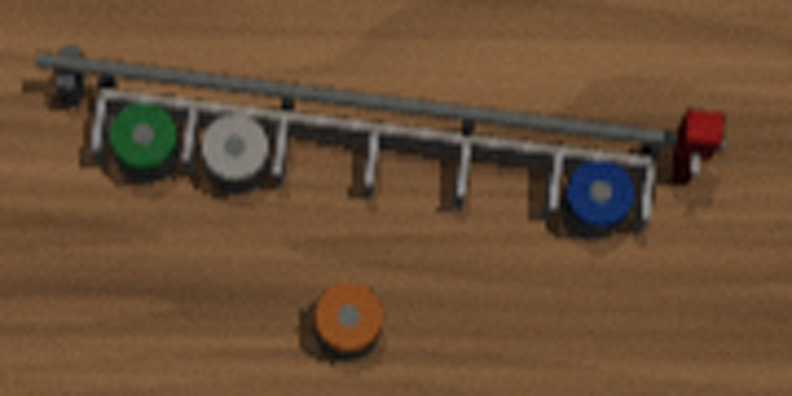

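View pics/sz.png

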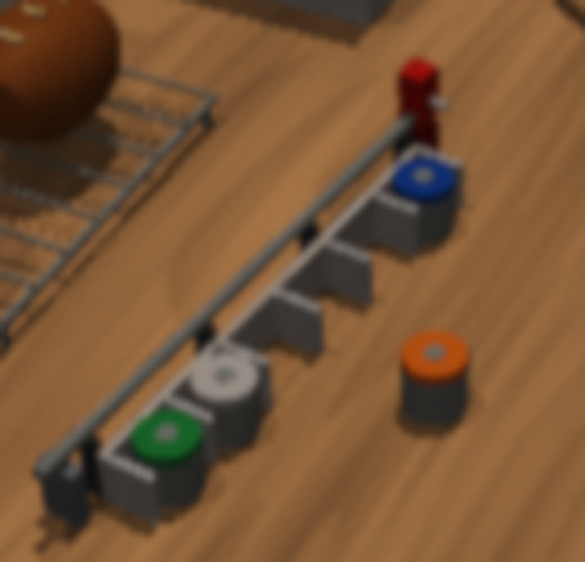

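Run:
```python
from rig import bot
from h import *
from scipy.optimize import least_squares
f=bot.grab_frame("top");g=bot.grab_frame("side")
T=lambda x,y:((x+.5)/4.4-.5+185,(y+.5)/4.4-.5+135)
S=lambda x,y:((x+.5)/4.5-.5+170,(y+.5)/4.5-.5+120)
tips=[(97,150),(188,158),(279,172),(370,184),(460,195),(553,208),(646,218)]
obs=[];mod=[]
for (p,y) in zip(tips,range(180,-181,-60)):
    obs.append(plane(f,T(*p),.04)[:2]);mod.append((-.012,y/1e3))
obs.append(plane(f,T(38,60),.052)[:2]);mod.append((.040,.224))
for n,y in(((217.14,165.37),.15),((320.93,178.43),-.15)):
    obs.append(plane(f,n,.045)[:2]);mod.append((.002,y))
# rail line far pt, y free -> skip; side tips
obs=np.array(obs);mod=np.array(mod)
def fit(o,m):
    r=least_squares(lambda p:(m@np.array([[np.cos(p[2]),np.sin(p[2])],[-np.sin(p[2]),np.cos(p[2])]])+p[:2]-o).ravel(),[.6,0,0]);return r.x,(r.fun.reshape(-1,2)*1e3).round(1)
p,res=fit(obs,mod);print("top",p,res.tolist())
so=[];sm=[]
for q,y in(((155,474),.18),((212,416),.12),((322,316),0),((371,267),-.06),((418,213),-.12)):
    so.append(plane(g,S(*q),.04)[:2]);sm.append((-.012,y))
so.append(plane(g,(263.93,159.74),.045)[:2]);sm.append((.002,-.15))
so.append(plane(g,(206.6,216.82),.045)[:2]);sm.append((.002,.15))
so.append(plane(g,S(40,468),.052)[:2]);sm.append((.04,.224))
p2,res=fit(np.array(so),np.array(sm));print("side",p2,res.tolist())
# orange tin side
b=S(434,354);print(plane(g,b,.045))
h=cv2.cvtColor(g["img"],cv2.COLOR_BGR2HSV)
for b in blobs(g["img"],(6,215,150),(13,255,255),(255,185,280,220)):print(b,plane(g,b[2],.045))
for P,F,img,nm in((p,f,f["img"],"t"),):
  pass
pm=(p+p2)/2;c,s=np.cos(pm[2]),np.sin(pm[2]);W=lambda x,y,z:(pm[0]+c*x-s*y,pm[1]+s*x+c*y,z)
print("mean",pm)
for F,nm,(x0,y0,x1,y1) in((f,"ovt",(185,135,365,225)),(g,"ovs",(170,120,300,245))):
  z=4.4;im=cv2.resize(F["img"][y0:y1,x0:x1],None,fx=z,fy=z)
  for i in range(-3,4):
    a=proj(F,[W(-.012,.06*i,.04),W(.024,.06*i,.04)])
    a=((a-[x0,y0]+.5)*z-.5).astype(int);cv2.line(im,tuple(map(int,a[0])),tuple(map(int,a[1])),(0,255,255),1)
  a=((proj(F,[W(.04,.224,.052),W(.04,-.224,.052)])-[x0,y0]+.5)*z-.5).astype(int);cv2.line(im,tuple(map(int,a[0])),tuple(map(int,a[1])),(255,0,255),1)
  cv2.imwrite(f"pics/{nm}.png",im)
```

```text
top [ 0.6069835  -0.03625499 -0.1050873 ] [[0.3, 1.3], [-2.1, 1.0], [-0.5, 0.8], [-0.2, 0.3], [-0.6, -0.9], [0.3, -0.4], [-0.8, -0.0], [0.3, -0.2], [1.8, 0.0], [1.5, -2.1]]
side [ 0.60235826 -0.03412492 -0.12429081] [[0.0, 4.5], [-1.3, 3.4], [2.0, -3.8], [1.2, -5.7], [-2.9, -0.4], [-1.6, -3.3], [3.4, -1.2], [-0.8, 6.6]]
[ 0.50455793 -0.02224489  0.045     ]
(np.int32(70), [260, 194, 14, 9], array([266.26, 198.3 ])) [ 0.50399064 -0.02241057  0.045     ]
mean [ 0.60467088 -0.03518996 -0.11468905]
```

View pics/ovt.png

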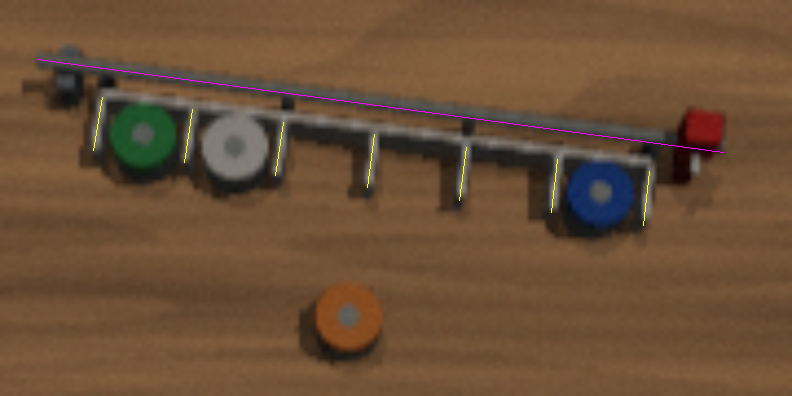

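View pics/ovs.png

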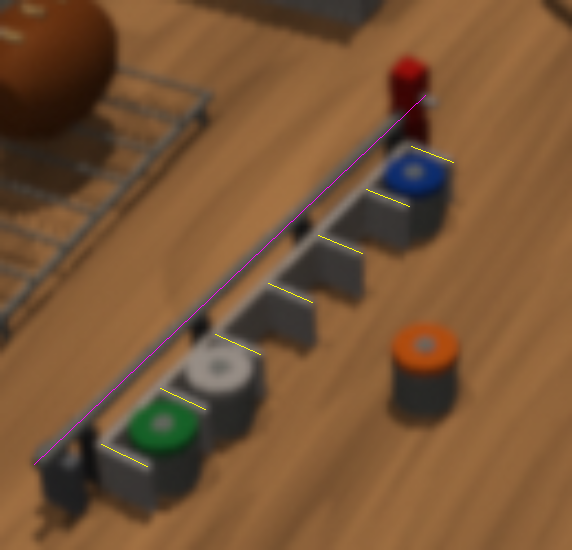

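Run:
```python
from rig import bot
from h import *
f=bot.grab_frame("top");g=bot.grab_frame("side")
cv2.imwrite("pics/bt.png",cv2.resize(f["img"][45:150,370:500],None,fx=4,fy=4))
cv2.imwrite("pics/bs.png",cv2.resize(g["img"][50:135,190:300],None,fx=5,fy=5))
def tri(a,b):
    A,B=ray(f,a),ray(g,b);o=g["position"]-f["position"]
    t=np.linalg.lstsq(np.c_[A,-B],o,rcond=None)[0]
    return f["position"]+A*t[0],g["position"]+B*t[1]
# front-left top corner
print(tri((388,136),(252,105)) )
T=lambda x,y:((x+.5)/4.4-.5+185,(y+.5)/4.4-.5+135)
a,b=plane(f,T(38,60),.052),plane(f,T(640,132),.052)
print("rail yaw",np.arctan2(a[1]-b[1],a[0]-b[0])-np.pi/2, plane(f,T(704,127),.089))
```

```text
(array([ 0.70073617, -0.36008426,  0.10755381]), array([ 0.7158656 , -0.3549442 ,  0.11150853]))
rail yaw -0.09897645497049501 [ 0.6246542  -0.24323895  0.089     ]
```

View pics/bt.png

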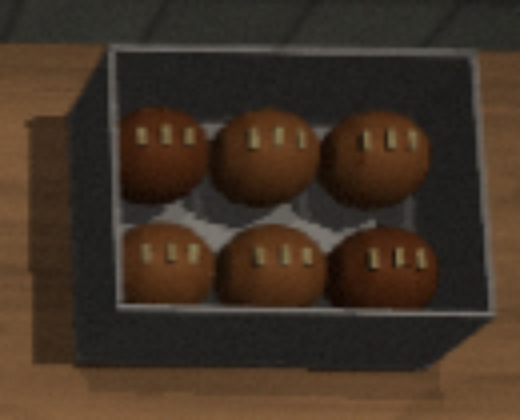

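View pics/bs.png

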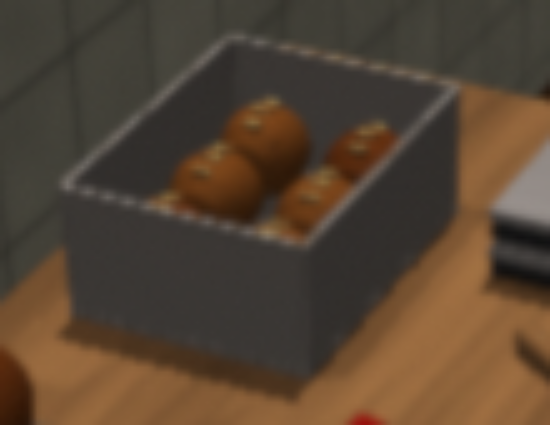

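>>> jog_arm:
  commands:
    - [[255,0.045,-0.018,0,0,0,0.02],[255,0.09,-0.037,0,0,0,0.05],[255,0.134,-0.055,0,0,0,0.08],[255,0.178,-0.074,0,0,0,0.11],[255,0.223,-0.092,0,0,0,0.14],[255,0.268,-0.111,0,0,0,0.17],[255,0.312,-0.13,0,0,0,0.2],[255,0.357,-0.148,0,0,0,0.23],[255,0.402,-0.166,0,0,0,0.26],[255,0.446,-0.185,0,0,0,0.29],[255,0.49,-0.203,0,0,0,0.31],[255,0.52,-0.215,0,0,0,0.328],[255,0.536,-0.222,0,0,0,0.328],[255,0.536,-0.222,0,0,0,0.328],[255,0.536,-0.222,0,0,0,0.328],[255,0.536,-0.222,0,0,0,0.328]]
  grip_force: 20

```text
time: 2.0
position: [0.616, -0.3003, 0.2255]
tool_rot: [0.999, -0.053, -0.001, 0.001]
wrist_force: [-0.5, -0.5, 0.4]
grip_width: 0.005
```

>>> jog_arm:
  commands:
    - [[255,0.001,0,0.03,0,0,0],[255,0.001,0,0.06,0,0,0],[255,0.001,0,0.09,0,0,0],[255,0.001,0,0.115,0,0,0],[255,0.001,0,0.135,0,0,0],[255,0.001,0,0.146,0,0,0],[255,0.001,0,0.146,0,0,0],[255,0.001,0,0.146,0,0,0]]

```text
time: 2.8
position: [0.6168, -0.3017, 0.0805]
tool_rot: [0.999, -0.054, -0.0, 0.001]
wrist_force: [0.1, 0.6, -0.0]
grip_width: 0.005
```

Run:
```python
from rig import bot
from h import *
f=bot.grab_frame("top");g=bot.grab_frame("side");print(bot.observe()["position"])
a=cv2.resize(f["img"][120:220,290:400],None,fx=4,fy=4);b=cv2.resize(g["img"][70:170,210:300],None,fx=4,fy=4)
cv2.imwrite("pics/r1.png",np.hstack([a,b]))
```

```text
[ 0.6174959  -0.30137042  0.08116916]
```

View pics/r1.png

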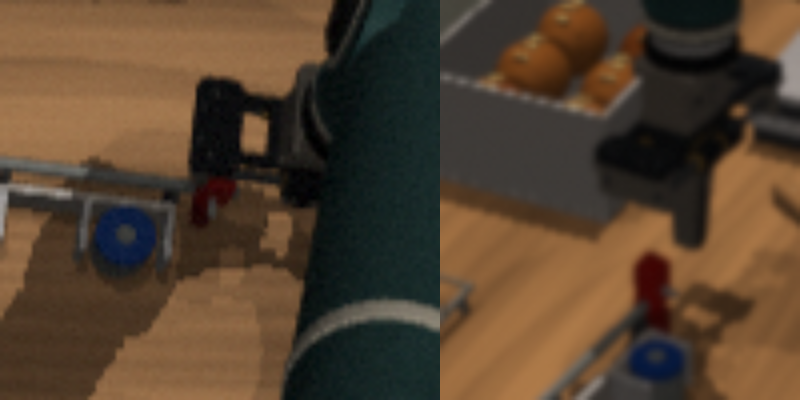

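>>> jog_arm:
  commands:
    - [[255,0,-0.008,0,0,0,0],[255,0,-0.016,0,0,0,0],[255,0,-0.022,0,0,0,0],[255,0,-0.028,0,0,0,0],[255,0,-0.034,0,0,0,0],[255,0,-0.042,0,0,0,0],[255,0,-0.052,0,0,0,0],[255,0,-0.062,0,0,0,0],[255,0,-0.072,0,0,0,0],[255,0,-0.082,0,0,0,0],[255,0,-0.092,0,0,0,0],[255,0,-0.102,0,0,0,0],[255,0,-0.112,0,0,0,0],[255,0,-0.122,0,0,0,0],[255,0,-0.132,0,0,0,0],[255,0,-0.142,0,0,0,0],[255,0,-0.152,0,0,0,0],[255,0,-0.16,0,0,0,0],[255,0,-0.165,0,0,0,0],[255,0,-0.165,0,0,0,0]]

```text
time: 4.9
position: [0.6352, -0.1358, 0.0807]
tool_rot: [0.999, -0.053, 0.0, 0.001]
wrist_force: [0.1, -0.2, -0.1]
grip_width: 0.007
```

Run:
```python
from rig import bot
from h import *
f=bot.grab_frame("top");g=bot.grab_frame("side");print(bot.observe()["position"])
a=cv2.resize(f["img"][120:220,240:350],None,fx=4,fy=4);b=cv2.resize(g["img"][100:200,210:300],None,fx=4,fy=4)
cv2.imwrite("pics/r2.png",np.hstack([a,b]))
for F,roi in((f,(180,120,365,225)),(g,(170,100,300,245))):
  for b in blobs(F["img"],(0,180,40),(4,255,255),roi):
    p=plane(F,b[2],.07);d=p[:2]-[.605,-.0355];print(b,p,"rack",.9947*d[0]-.1028*d[1],.1028*d[0]+.9947*d[1])
```

```text
[ 0.6350247  -0.13688746  0.08056826]
(np.int32(22), [292, 158, 8, 7], array([295.  , 161.36])) [ 0.63296589 -0.10761473  0.07      ] rack 0.03523106131420161 -0.06885763216155233
(np.int32(16), [262, 146, 5, 6], array([264.06, 148.5 ])) [ 0.59769523 -0.20265814  0.07      ] rack 0.00991780436959368 -0.16702313005537792
(np.int32(89), [235, 156, 9, 14], array([239.28, 161.73])) [ 0.63664367 -0.11054929  0.07      ] rack 0.03919103015336765 -0.07139855696343624
```

View pics/r2.png

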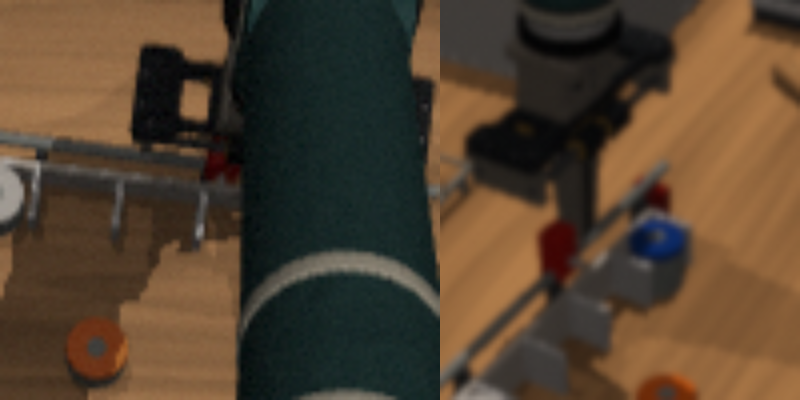

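>>> jog_arm:
  commands:
    - [[255,0,-0.006,0,0,0,0],[255,0,-0.013,0,0,0,0],[255,0,-0.02,0,0,0,0],[255,0,-0.027,0,0,0,0],[255,0,-0.033,0,0,0,0],[255,0,-0.037,0,0,0,0],[255,0,-0.039,0,0,0,0],[255,0,-0.039,0,0,0,0],[255,0,-0.039,0,0,0,0]]

```text
time: 5.9
position: [0.6393, -0.0978, 0.0805]
tool_rot: [0.999, -0.053, 0.0, 0.001]
wrist_force: [0.5, -0.6, -1.0]
grip_width: 0.005
```

>>> jog_arm:
  commands:
    - [[255,0,0.01,0,0,0,0],[255,0,0.03,0,0,0,0],[255,0,0.06,0,0,0,0],[255,0,0.09,-0.03,0,0,0],[255,0,0.12,-0.06,0,0,0],[255,0,0.15,-0.09,0,0,0],[255,0,0.17,-0.1,0,0,0],[255,0,0.17,-0.1,0,0,0]]

```text
time: 6.7
position: [0.6206, -0.2725, 0.183]
tool_rot: [0.998, -0.057, 0.002, 0.002]
wrist_force: [0.4, -0.2, 0.0]
grip_width: 0.003
```

Run:
```python
from rig import bot
from h import *
f=bot.grab_frame("top");g=bot.grab_frame("side");print(bot.observe()["position"])
a=cv2.resize(f["img"][130:230,230:330],None,fx=4,fy=4);b=cv2.resize(g["img"][120:220,190:290],None,fx=4,fy=4)
cv2.imwrite("pics/r3.png",np.hstack([a,b]))
for F,z,roi in((f,.085,(180,120,365,225)),(g,.07,(170,100,300,245))):
  for b in blobs(F["img"],(0,180,40),(4,255,255),roi):
    p=plane(F,b[2],z);d=p[:2]-[.605,-.0355];print(b,p,"rack",.9947*d[0]-.1028*d[1],.1028*d[0]+.9947*d[1])
```

```text
[ 0.62046724 -0.26647309  0.18005034]
(np.int32(77), [278, 153, 9, 11], array([282.14, 157.25])) [ 0.63954968 -0.07057171  0.085     ] rack 0.03797193415926433 -0.03133412297364247
(np.int32(16), [262, 147, 5, 6], array([264.25, 149.06])) [ 0.59589343 -0.20028724  0.07      ] rack 0.007881822971107543 -0.16485002441809876
(np.int32(82), [228, 162, 8, 14], array([231.6 , 168.16])) [ 0.64291968 -0.07342747  0.07      ] rack 0.041617650451576504 -0.03382830874365847
```

View pics/r3.png

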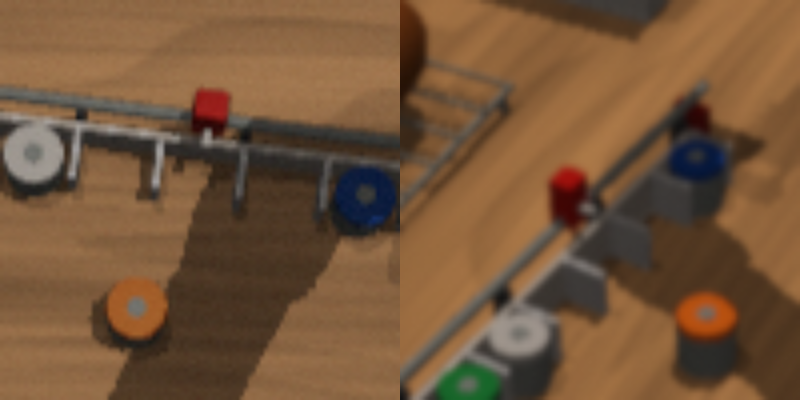

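>>> jog_arm:
  commands:
    - [[255,-0.018,-0.036,0,0,0,0],[255,-0.036,-0.072,0,0,0,0],[255,-0.054,-0.108,0,0,0,0],[255,-0.072,-0.144,0,0,0,0],[255,-0.09,-0.18,0,0,0,0],[255,-0.108,-0.216,0,0,0,0],[255,-0.126,-0.252,0,0,0,0],[255,-0.136,-0.278,0,0,0,0],[255,-0.14,-0.288,0,0,0,0],[255,-0.14,-0.288,0,0,0,0],[255,-0.14,-0.288,0,0,0,0],[255,-0.14,-0.288,0,0,0,0]]

```text
time: 8.0
position: [0.5126, 0.0333, 0.1796]
tool_rot: [0.998, -0.055, -0.0, 0.0]
wrist_force: [1.0, -0.7, 0.2]
grip_width: 0.006
```

Run:
```python
from rig import bot
from h import *
s=bot.observe();e=R.from_quat(s["tool_rot"]).as_matrix()
d=np.array([.5117,.0345,.021])-s["position"];print(s["position"],e.T@d,R.from_matrix(e).as_quat(),np.arctan2(e[1,0],e[0,0]),e[:,2])
```

```text
[0.51260172 0.03325679 0.17964337] [-0.00101202 -0.00125301  0.15864263] [ 9.98477890e-01 -5.51521776e-02 -8.68075664e-05  3.63472748e-04] -0.11036040859757988 [-2.13443499e-04 -7.16263752e-04 -9.99999721e-01]
```

>>> jog_arm:
  commands:
    - [[255,-0.001,0,0.04,0,0,-0.006],[255,-0.001,0,0.08,0,0,-0.006],[255,-0.001,0,0.115,0,0,-0.006],[255,-0.001,0,0.14,0,0,-0.006],[255,-0.001,0,0.153,0,0,-0.006],[255,-0.001,0,0.158,0,0,-0.006],[255,-0.001,0,0.158,0,0,-0.006],[255,-0.001,0,0.158,0,0,-0.006]]

```text
time: 8.8
position: [0.5126, 0.0331, 0.0227]
tool_rot: [0.999, -0.052, 0.001, 0.0]
wrist_force: [-0.5, -0.3, -0.7]
grip_width: 0.009
```

Run:
```python
from rig import bot
from h import *
f=bot.grab_frame("top");g=bot.grab_frame("side");s=bot.observe();print(s["position"],s["wrist_force"])
d=s["position"][:2]-[.605,-.0355];print("rack",.9947*d[0]-.1028*d[1],.1028*d[0]+.9947*d[1])
a=cv2.resize(f["img"][130:230,210:310],None,fx=4,fy=4);b=cv2.resize(g["img"][140:240,210:310],None,fx=4,fy=4)
cv2.imwrite("pics/t1.png",np.hstack([a,b]))
```

```text
[0.51261902 0.03329027 0.02286468] [-0.13885871 -0.27956353  0.16305817]
rack -0.09896300193156583 0.058928917171847395
```

View pics/t1.png

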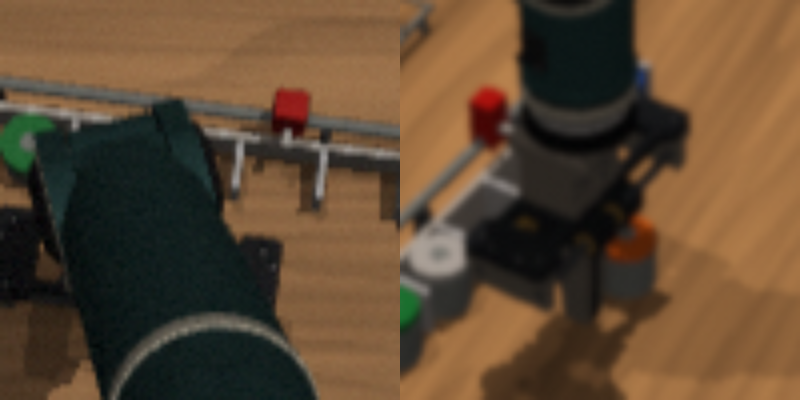

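>>> jog_arm:
  commands:
    - [[255,0,0.006,0,0,0,0],[255,0,0.012,0,0,0,0],[255,0,0.017,0,0,0,0],[255,0,0.021,0,0,0,0],[255,0,0.025,0,0,0,0],[255,0,0.029,0,0,0,0],[255,0,0.033,0,0,0,0],[255,0,0.037,0,0,0,0],[255,0,0.041,0,0,0,0],[255,0,0.045,0,0,0,0],[255,0,0.048,0,0,0,0],[255,0,0.051,0,0,0,0],[255,0,0.052,0,0,0,0],[255,0,0.052,0,0,0,0],[255,0,0.048,0,0,0,0],[255,0,0.03,0,0,0,0]]

```text
time: 10.5
position: [0.5083, 0.0005, 0.0222]
tool_rot: [0.999, -0.054, -0.0, 0.002]
wrist_force: [1.1, 0.3, -0.9]
grip_width: 0.006
```

>>> jog_arm:
  commands:
    - [[255,0,-0.02,0,0,0,0],[255,-0.01,-0.03,-0.03,0,0,0],[255,-0.04,-0.03,-0.06,0,0,0],[255,-0.07,-0.03,-0.08,0,0,0],[165,-0.07,-0.03,-0.08,0,0,0],[195,-0.07,-0.03,-0.08,0,0,0]]

```text
time: 11.1
position: [0.442, 0.0375, 0.1022]
tool_rot: [0.999, -0.055, 0.0, 0.002]
wrist_force: [0.4, 0.5, 0.0]
grip_width: 0.158
```

```bash
cat > t.py <<'E'
from rig import bot
from h import *
import sys
f=bot.grab_frame("top");g=bot.grab_frame("side");s=bot.observe();print(s["position"],s["wrist_force"],s["grip_width"],s["tool_rot"])
O=np.array([.605,-.0355]);rk=lambda p:np.round([.9947*(p[0]-O[0])-.1028*(p[1]-O[1]),.1028*(p[0]-O[0])+.9947*(p[1]-O[1])],4)
print("tcp rack",rk(s["position"]))
a=cv2.resize(f["img"][130:230,210:310],None,fx=4,fy=4);b=cv2.resize(g["img"][130:230,200:300],None,fx=4,fy=4)
cv2.imwrite(sys.argv[1],np.hstack([a,b]))
for n,F,roi,lo in((f"top",f,(185,165,365,225),(6,150,90)),("side",g,(230,160,300,220),(6,215,120))):
  for b in blobs(F["img"],lo,(16,255,255),roi):
    print(n,b,"rack",rk(plane(F,b[2],.045)))
E
python3 t.py pics/t2.png
```

```text
[0.4424703  0.03760124 0.10149348] [ 0.01995921 -0.20659929 -0.72234337] 0.2293310249678307 [ 9.98492708e-01 -5.48546457e-02 -3.93336577e-04  1.76797578e-03]
tcp rack [-0.1692  0.056 ]
top (np.int32(124), [268, 200, 16, 15], array([276.2 , 205.83])) rack [-0.0929 -0.0321]
```

View pics/t2.png

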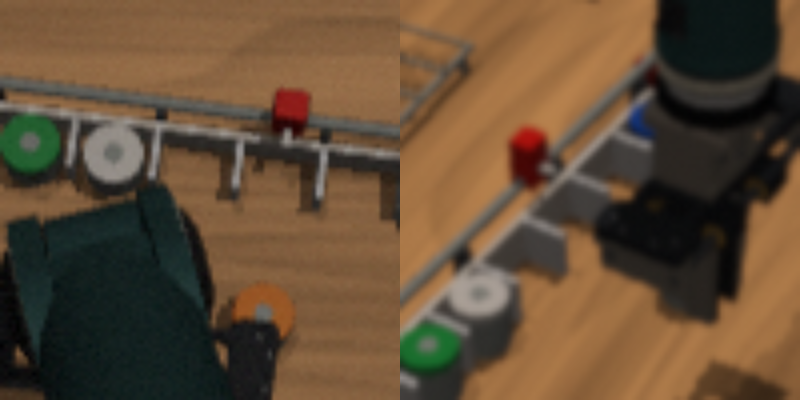

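>>> jog_arm:
  commands:
    - [[195,0.003,0.02,0,0,0,-0.006],[195,0.006,0.045,0,0,0,-0.006],[195,0.01,0.07,0,0,0,-0.006],[195,0.014,0.083,0,0,0,-0.006],[195,0.014,0.086,0,0,0,-0.006],[195,0.014,0.086,0.02,0,0,-0.006],[195,0.014,0.086,0.045,0,0,-0.006],[195,0.014,0.086,0.065,0,0,-0.006],[195,0.014,0.086,0.077,0,0,-0.006],[195,0.014,0.086,0.08,0,0,-0.006],[195,0.014,0.086,0.08,0,0,-0.006],[195,0.014,0.086,0.08,0,0,-0.006]]

```text
time: 12.4
position: [0.4475, -0.0496, 0.0223]
tool_rot: [0.999, -0.052, 0.0, 0.002]
wrist_force: [0.3, 0.1, 0.2]
grip_width: 0.236
```

```bash
python3 t.py pics/t3.png
```

```text
[ 0.44760612 -0.04971715  0.02257173] [-0.08781373 -0.03810217 -0.93135278] 0.23750130282830037 [ 9.98652159e-01 -5.18693291e-02  4.56080297e-04  1.79743258e-03]
tcp rack [-0.1551 -0.0303]
```

View pics/t3.png

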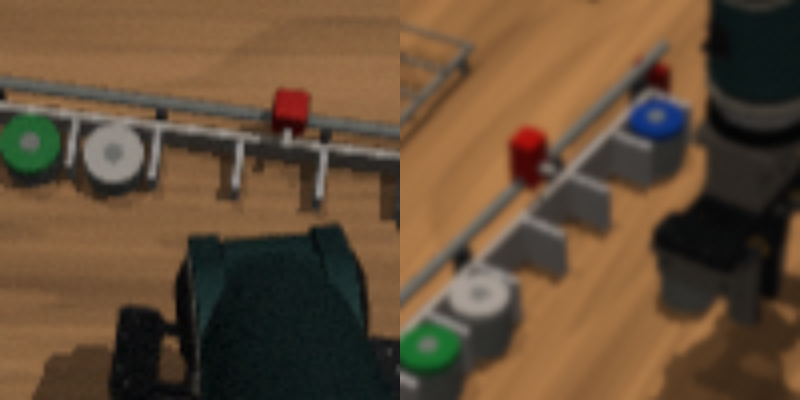

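>>> jog_arm:
  commands:
    - [[195,0.006,0,0,0,0,0],[195,0.012,0,0,0,0,0],[195,0.017,0,0,0,0,0],[195,0.021,0,0,0,0,0],[195,0.025,0,0,0,0,0],[195,0.03,0,0,0,0,0],[195,0.036,0,0,0,0,0],[195,0.042,0,0,0,0,0],[195,0.048,0,0,0,0,0],[195,0.054,0,0,0,0,0],[195,0.06,0,0,0,0,0],[195,0.065,0,0,0,0,0],[195,0.07,0,0,0,0,0],[195,0.074,0,0,0,0,0],[195,0.074,0,0,0,0,0]]

```text
time: 14.0
position: [0.5221, -0.0574, 0.0227]
tool_rot: [0.999, -0.052, 0.001, 0.002]
wrist_force: [0.2, -0.6, -0.2]
grip_width: 0.234
```

```bash
python3 t.py pics/t4.png
```

```text
[ 0.52173105 -0.05738734  0.02281585] [ 0.64057209  0.06652683 -0.49612901] 0.23648977459964135 [ 0.9986521  -0.05186378  0.00100992  0.0017663 ]
tcp rack [-0.0806 -0.0303]
```

View pics/t4.png

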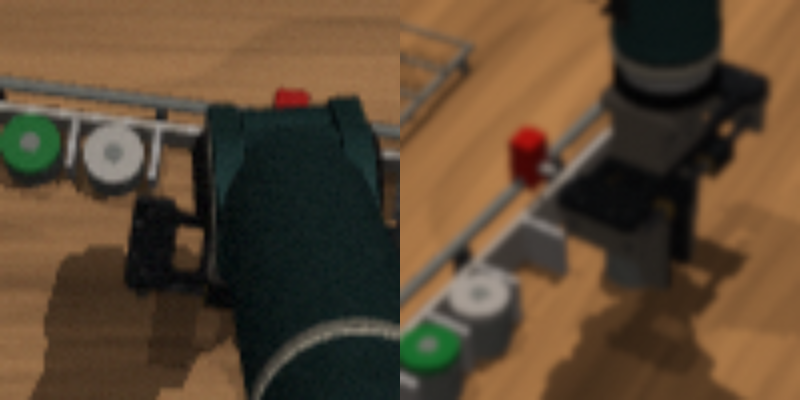

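>>> jog_arm:
  commands:
    - [[195,0.004,0,0,0,0,0],[195,0.008,0,0,0,0,0],[195,0.012,0,0,0,0,0],[195,0.016,0,0,0,0,0],[195,0.02,0,0,0,0,0],[195,0.024,0,0,0,0,0],[195,0.028,0,0,0,0,0],[195,0.032,0,0,0,0,0],[195,0.036,0,0,0,0,0],[195,0.036,0,0,0,0,0]]

```text
time: 15.1
position: [0.5585, -0.0612, 0.023]
tool_rot: [0.999, -0.052, 0.002, 0.002]
wrist_force: [-0.4, -0.1, 0.8]
grip_width: 0.238
```

```bash
python3 t.py pics/t5.png
```

```text
[ 0.55818889 -0.06115291  0.02307204] [-0.50194671  0.33080214 -0.54701517] 0.23745230262244454 [ 0.9986519  -0.05185157  0.00164495  0.00175923]
tcp rack [-0.0439 -0.0303]
```

View pics/t5.png

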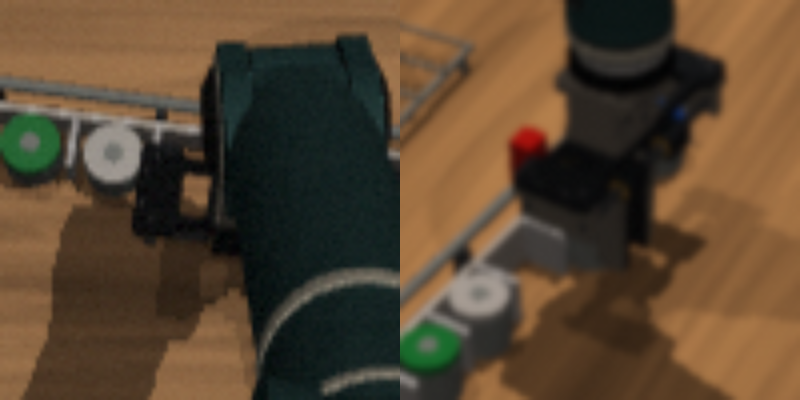

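>>> jog_arm:
  commands:
    - [[195,0.003,0,0,0,0,0],[195,0.006,0,0,0,0,0],[195,0.009,0,0,0,0,0],[195,0.011,0,0,0,0,0],[195,0.013,0,0,0,0,0],[195,0.013,0,0,0,0,0]]

```text
time: 15.8
position: [0.5715, -0.0625, 0.0231]
tool_rot: [0.999, -0.052, 0.002, 0.002]
wrist_force: [-1.5, 0.7, 0.2]
grip_width: 0.234
```

>>> jog_arm:
  commands:
    - [[195,0.001,0,0,0,0,0],[195,0.002,0,0,0,0,0],[195,0.002,0,0,0,0,0]]

```text
time: 16.1
position: [0.5737, -0.0628, 0.0231]
tool_rot: [0.999, -0.052, 0.002, 0.002]
wrist_force: [-1.5, -0.3, -1.1]
grip_width: 0.236
```

>>> jog_arm:
  commands:
    - [[195,0.001,0,0,0,0,0],[195,0.002,0,0,0,0,0],[195,0.002,0,0,0,0,0]]

```text
time: 16.4
position: [0.5759, -0.063, 0.0231]
tool_rot: [0.999, -0.052, 0.002, 0.002]
wrist_force: [-1.0, 1.3, -0.2]
grip_width: 0.235
```

>>> jog_arm:
  commands:
    - [[195,0.001,0,0,0,0,0],[195,0.002,0,0,0,0,0],[195,0.002,0,0,0,0,0]]

```text
time: 16.7
position: [0.5763, -0.063, 0.0229]
tool_rot: [0.999, -0.052, 0.0, 0.002]
wrist_force: [-5.7, 0.9, 3.4]
grip_width: 0.235
```

>>> jog_arm:
  commands:
    - [[195,0.001,0,0,0,0,0],[195,0.002,0,0,0,0,0],[195,0.002,0,0,0,0,0]]

```text
time: 17.0
position: [0.5763, -0.0631, 0.0228]
tool_rot: [0.999, -0.052, -0.002, 0.002]
wrist_force: [-7.6, 1.2, 6.3]
grip_width: 0.239
```

>>> jog_arm:
  commands:
    - [[195,-0.003,0,0,0,0,0],[195,-0.015,0,0,0,0,0],[195,-0.04,0,0,0,0,0],[195,-0.07,0,0,0,0,0],[195,-0.07,0,-0.04,0,0,0],[195,-0.07,0,-0.08,0,0,0],[195,-0.07,-0.04,-0.12,0,0,0],[195,-0.07,-0.09,-0.12,0,0,0],[195,-0.07,-0.14,-0.12,0,0,0],[195,-0.07,-0.19,-0.12,0,0,0],[195,-0.07,-0.24,-0.12,0,0,0],[195,-0.07,-0.24,-0.12,0,0,0],[195,-0.07,-0.24,-0.12,0,0,0]]

```text
time: 18.3
position: [0.5316, 0.1851, 0.142]
tool_rot: [0.999, -0.05, -0.001, 0.002]
wrist_force: [-0.3, -1.5, -0.6]
grip_width: 0.235
```

```bash
sed -i 's/(185,165,365,225)/(185,155,365,225)/;s/(230,160,300,220)/(205,160,300,220)/' t.py; python3 t.py pics/t6.png
```

```text
[0.53202129 0.18162145 0.14192757] [-0.32079448 -0.66682479  0.71517785] 0.2297165938228952 [ 0.99860887 -0.05264995 -0.00165954  0.00235725]
tcp rack [-0.0949  0.2085]
top (np.int32(161), [272, 166, 16, 15], array([279.63, 173.04])) rack [ 0.0028 -0.0305]
side (np.int32(36), [239, 179, 11, 6], array([244.31, 182.25])) rack [-0.0096 -0.0235]
```

View pics/t6.png

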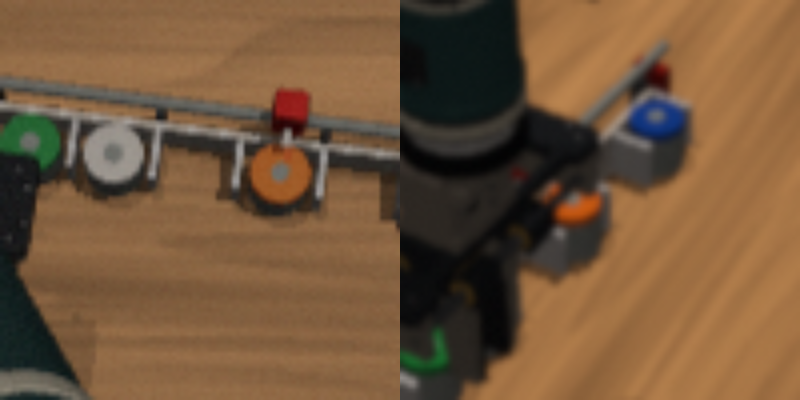

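```bash
python3 -c "
from rig import bot
print(bot.observe()['qvel'].round(3));print(bot.close_job())"
```

```text
[ 0.02  -0.005  0.01   0.002 -0.003  0.003 -0.002]
the job is handed in; nothing more can be done
None
```

The red rider now stands over the third gap from the red end, the orange tin is in that gap against the back wall, and the job is handed in at about 18 s of the 64 s allowed.

- **Rider:** I slid it along the rail with the closed fingertips. The cameras put it at y ≈ −31 mm (top) and −34 mm (side), where the middle of the gap is −30 mm.
- **Tin:** I pushed it sideways with one finger into line with the gap. I then pushed it forward with both fingers slightly apart behind it, so it was never gripped. At the back wall the force on the tool rose to about 8 N, and the tool's x matched the expected stopping place to within 1 mm.
- **Last check:** the top picture puts the tin at x ≈ +2.8 mm, y ≈ −30.5 mm in the rack's frame, where touching the wall on the middle line is +2 and −30. It looks upright, with the rider still over it. The green, white and blue tins look unmoved in the pictures. The bowl, jar, brush and scraper were not re-measured.

**Disagreements:**
- In the last side picture the arm hid part of the orange lid, so its reading of (−9.6, −23.5) mm is not reliable and I did not use it.
- The two cameras also differed by 3–4 mm in x throughout. I averaged them for the rack's position, and the contact with the wall agreed with that.

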